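Fit the drip ring to the glue flask and hold the flask down in its sprung cradle

TASK

Fit the loose steel drip ring over the neck of the round glue flask while the flask stands on the bench, so that the ring lies on the flask's shoulder. Then pick up the flask, set it upright in the sprung ring of the wooden filling cradle, and press it down until the ring is at its bottom stop. Finish while still gripping the flask and holding it pressed down; leave the spool, the tape roll and the foil roll where they are.

Things in the scene. Friction and masses are not known exactly. Their poses are not given: they have to be found in the camera images.
- flask: Round aluminium glue flask standing loose on the bench, 122 mm high, 0.20 to 0.33 kg. Origin at the centre of its underside, z up its axis. Foot 38 mm across; ball-shaped belly 66 mm across, widest at height 32; flat shoulder collar 34 mm across, top at 66; straight neck 22 mm in diameter from 66 to 122, its last 12 mm a fixed black stopper of that diameter, top edge rounded.
- flask_shoulder (a point): Point on the flask's axis at the top of its shoulder collar (the foot of the neck), 66 mm above its underside. The drip ring's underside belongs here.
- drip_ring: Plain steel ring lying flat and loose on the bench: outside 50 mm, hole 27 mm, 14 mm high, about 0.06 kg. Origin at the centre of its underside, z along its axis. It goes over the 22 mm neck with about 2.5 mm to spare all round.
- cradle: Filling cradle, fixed to the bench: wooden base 110 x 150 x 22 mm (x, y, z) with two upright steel guide rods at y = +54 and -54 mm (tops 101 mm above the bench, 15 mm across), each with a coil spring; between them slides a dark steel ring. Origin at the centre of the base's underside; its y axis runs from rod to rod.
- cradle_seat (a point): Centre of the upper face of the cradle's sliding ring (moves with it). Ring 76 mm outside, hole 58 mm, 12 mm thick, with guide bushes 19 mm across on the rods; its upper face is 86 mm above the bench when up, 66 mm at the bottom stop. The flask's belly rests on the rim of the hole, the flask's underside then about 16 mm below this point.
- cradle_ring (a joint): How far the cradle's ring is pressed down, m: 0 is up (where the springs return it), 0.020 is the bottom stop. The springs push up with about 5 N at 0 (so the flask's weight alone does not sink it) and 13 N at the stop.
- big_spool: Bystander: spool of white thread standing on end, 58 mm across, 55 mm high; origin at the centre of its underside.
- tape_roll: Bystander: roll of brown tape lying flat, 105 mm across, 24 mm high; origin at the centre of its underside.
- foil_roll: Bystander: golden foil roll, 75 x 90 x 48 mm; origin at the centre of its underside.
Mind the look-alikes: they are no part of the job. Of the things shaped like the flask, the aluminium one is meant.

How it is judged:
On the way, in this order (a step that is already met when the one before it is completed fails the run):
1. the drip ring lies on the shoulder of the flask, let go, while the flask stands upright on the bench (horizontal distance between drip_ring and flask_shoulder below 0.006 m and z of drip_ring in the frame of flask between 0.06 and 0.071 m and height (world z) of flask below 0.004 m and angle between flask's own z axis and vertical below 0.1 rad and contact force between the fingers and drip_ring below 0.1 N), for 0.2 s.
2. the flask, with its ring, sits upright in the cradle's ring (horizontal distance between drip_ring and flask_shoulder below 0.006 m and z of drip_ring in the frame of flask between 0.06 and 0.071 m and horizontal distance between flask and cradle_seat below 0.008 m and z of flask in the frame of cradle_seat between -0.023 and -0.01 m and angle between flask's own z axis and vertical below 0.14 rad), for 0.1 s.
At the end, for the whole second after the job is handed in: Drip ring on the flask's shoulder (within 6 mm of the axis, 5 mm in height); flask upright within 8 degrees, seated within 8 mm of the centre of the cradle's ring, which is pressed down at least 16 of 20 mm; fingers hold the flask (over 2 N); it is at rest (all of step 2 and value of joint cradle_ring above 0.016 m and linear speed of flask below 0.02 m/s and contact force between the fingers and flask above 2 N); the arm keeps its last pose, push and grip.
It fails at once if a bystander was shoved more than 3 cm (distance of any of big_spool, tape_roll, foil_roll from where it was at the start of the episode above 0.03 m).
It also fails if it takes over 58 s, if anything falls off the work surface, if the arm or the gripper's body presses on something with over 40 N, if the wrist force passes 120 N, or if a joint passes its speed limit or range.

ROBOT

A 6-joint arm with a two-finger parallel gripper is mounted at the origin on a cart in front of the work surface, level with it; the furniture and walls round the work are solid. World frame = base frame: x ahead of the robot, y to its left, z up, the work surface at z = 0. Lengths are in m, angles in rad, forces in N, time in s.
With the tool pointing down it reaches from about 0.35 to 0.975 m from the base axis. Payload 4.9 kg.
Tool frame: the origin (TCP) lies on the front face of the gripper's body, between the roots of the fingers; the fingertips stand ctrl.finger_overhang ahead of it and the grasp point (between the pads) lies 54 mm ahead of it (ctrl.finger_overhang is the distance from the TCP to the fingertips, in m); z points along the fingers, y is the line along which they close (so a half turn about z gives the same grasp; the last joint's range is limited). The gripper opens to 85 mm and grips with 20 to 120 N. Pads are 22 mm wide; open, the fingers measure 114 mm over their backs; the gripper's body (76 mm by 85 mm) begins 54 mm behind the grasp point. The pads swing forward as they close: fully open they stand 13 mm farther back than shut.
Start: joints at [-1.408, 0.053, 1.613, -0, 1.476, -0.119], TCP at [0.174, -0.6, 0.304] pointing down, gripper open.
Joint ranges: [-3.01, 3.01], [-1.01, 2.22], [0.06, 2.58], [-1.02, 4.17], [0.09, 2.62], [-3.14, 3.14]. Speed limits (rad/s): [2.57, 2.57, 3.14, 3.14, 3.14, 3.14].

INTERFACE

Orientations are given as a rotation vector (axis times angle).
In Python, from station import ctrl, vision gives the robot as it stands. The module is installed in compiled form; this text tells all that it offers.
- The arm moves only by the tool drive_tool, never from a script. Its argument "rows" is a list of rows, each a list of 2 entries, a list of its own where there are three numbers: the shift along the tool's x, y, z in m, then the turn about the tool's z in rad. A call has 1 to 10 rows; each row shifts and turns the commanded pose from where the row before left it, along the tool's axes as they then stand; what a row does not reach is not made up. A row lasts 1/10 s, in which the tool goes at most 50 mm and 8.59 degrees, less where a joint would pass 70% of its speed; a pose out of reach is approached as far as the arm can. A call with a gripper value outside its range is refused whole. "jaw" is the closure, from 0 (fully open) to 1 (shut), set as the call begins (left out, the last holds). The fingers move at their own pace and stop on an object; "grip_force" is the grip in N (left out, the last holds). Time passes only in rows, so rows that do not move let the fingers close. It gives the time, the measured TCP pose, the force, the opening and the grip force at its end, in the units of the state.
- ctrl.get_obs(): the state, without advancing time (a new reading comes with each control period).
- vision.get_image(name): name is "scene" or "top" or "wrist"; returns a dict with "image" (384x512x3 uint8, blue, green, red), "vertical_fov" (degrees; the focal length in pixels is half the picture's height over the tangent of half this angle, whatever the lens; pixels are square), "cx", "cy" (the principal point, pixels), "R" (3x3) and "t" (3): a world point X has camera coordinates R X + t. Camera axes: x right, y down, z forward; pixel columns grow to the right and rows downward; lengths in m; the calibration is good to about 2 mm. A picture is of the moment at which its call begins. There is no depth.
- ctrl.finish_job(): hands the job in; it is judged then, once.
The state is a dict: "t": time; "q": joint angles; "dq": joint speeds; "effort": joint torques, N m; "tool_pos": TCP position; "tool_rot": TCP orientation; "contact_force": force on the tool from outside, world axes, zero at the start; "wrist_torque": the same for the moment, N m; "opening": finger opening in m; "grip_force": force on a finger pad.
Only numpy, scipy, OpenCV 4.12 (cv2) and the standard library are available. Lean on these libraries where they do the work, as an engineer would, in place of code of your own. Each camera call takes 0.05 s, during which the arm holds its last target. There are 200 camera calls.

## Working session

There is one attempt and no reset: what is moved stays moved. The work goes in short steps, Python scripts to look and compute and a tool call to move; the robot and the scene stay as the last step left them, time stands still between calls to the robot, and variables do not carry over. Pictures are saved under pics/ and viewed, at most 10 in all, crops included, and the job is handed in when it is done.

Besides the shell and the picture viewer there is one more tool, called after "Call:" as name([rows], argument=value, ...), one row to a line, values as JSON. drive_tool: Moves the arm, as the interface text tells. Its arguments: {"type":"object","properties":{"rows":{"type":"array","items":{"type":"array"}},"jaw":{"type":"number"},"grip_force":{"type":"number"}},"required":["rows"]}

```bash
mkdir -p pics; cat > h.py <<'E'
import numpy as np,cv2,pickle
from station import ctrl,vision
def cap(n,f):
    d=vision.get_image(n); cv2.imwrite(f'pics/{f}.png',d['image']); pickle.dump(d,open(f'pics/{f}.pkl','wb')); return d
def load(f): return pickle.load(open(f'pics/{f}.pkl','rb'))
def foc(d): return d['image'].shape[0]/2/np.tan(np.radians(d['vertical_fov'])/2)
def ray(d,u,v,z):
    r=d['R'].T@np.array([(u-d['cx'])/foc(d),(v-d['cy'])/foc(d),1]); c=-d['R'].T@d['t']
    return c+r*(z-c[2])/r[2]
def proj(d,X):
    p=d['R']@np.array(X)+d['t']; return p[:2]/p[2]*foc(d)+[d['cx'],d['cy']]
E
python3 - <<'E'
from h import *
a=cap('scene','s0');b=cap('top','t0')
for d in(a,b): print(d['vertical_fov'],d['cx'],d['cy'],-d['R'].T@d['t'])
print(ctrl.get_obs(),ctrl.finger_overhang)
cv2.imwrite('pics/both.png',cv2.resize(np.vstack([a['image']]),None,fx=1.5,fy=1.5))
cv2.imwrite('pics/tb.png',cv2.resize(b['image'],None,fx=1.5,fy=1.5))
E
```

```text
52.20392927981105 257.44337167752474 193.77883661027877 [0.15693049 0.73469192 0.47893969]
53.44977019734231 256.4764425572847 199.556310386723 [0.49713964 0.0124914  1.01045312]
{'t': 0.1, 'q': array([-1.40802706e+00,  5.32704412e-02,  1.61415178e+00, -1.82545361e-05,
        1.47599180e+00, -1.18994950e-01]), 'dq': array([-0.00057139,  0.00054519, -0.00383722,  0.00251398,  0.00048665,
        0.00111209]), 'effort': array([-1.50898554e-04, -3.94906211e+01, -3.71364284e+01, -2.01501416e-04,
        3.92839414e-03, -8.85231941e-06]), 'tool_pos': array([ 0.17371164, -0.59992869,  0.30280142]), 'tool_rot': array([-3.10866450e+00, -4.40878642e-01,  9.10973435e-05]), 'contact_force': array([-0.34902804,  0.3525853 , -0.8624024 ]), 'wrist_torque': array([ 0.03612355, -0.011994  , -0.03172806]), 'grip_force': 0.0, 'opening': 0.08545330386255125} 0.0726
```

View pics/both.png

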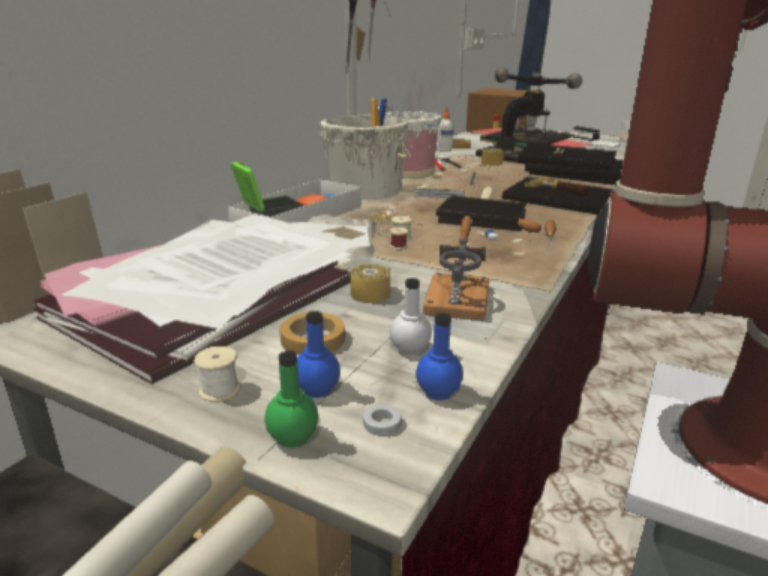

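View pics/tb.png

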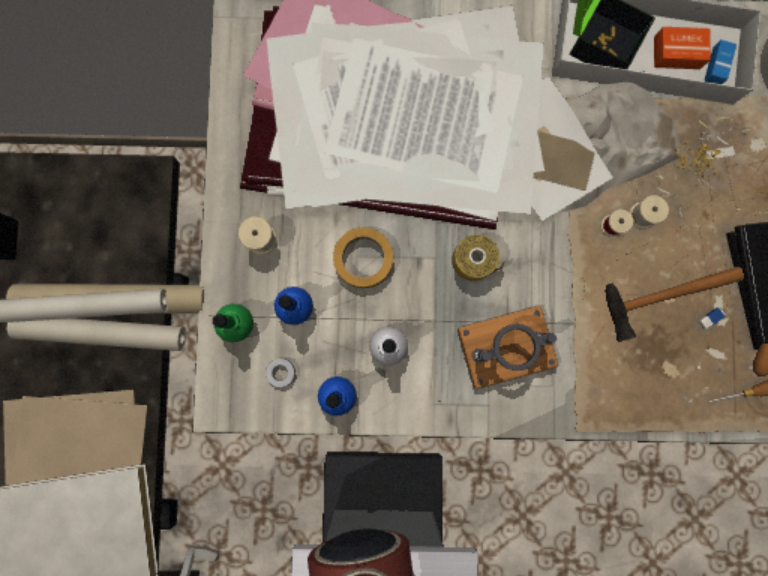

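Candidates for the flask in the enlarged top view are green (233,322), blue (293,305), blue (337,397) and silver (389,346). The silver one is the aluminium flask. The drip ring is the grey ring at (281,373); the tape roll (363,257) is brown. The cradle ring is at about (518,346). I'll check these in one close crop.

```bash
python3 - <<'E'
from h import *
d=load('t0')
c=d['image'][190:290,135:385]; cv2.imwrite('pics/c.png',cv2.resize(c,None,fx=3.2,fy=3.2,interpolation=cv2.INTER_CUBIC))
f=1.5
for n,u,v,z in [('ring',281,373,.014),('stopper',389.5,346,.122),('belly',389,346,.032),('seat',518,346,.086),('bush1',484,355,.1),('bush2',550,338,.1),('blue',337,397,.032),('blue2',293,305,.03),('green',233,322,.03),('tape',363,257,.024),('foil',477,256,.048)]:
    print(n,ray(d,u/f,v/f,z).round(3))
E
```

```text
ring [0.447 0.185 0.014]
stopper [ 0.498 -0.     0.122]
belly [ 0.498 -0.001  0.032]
seat [ 0.502 -0.208  0.086]
bush1 [ 0.486 -0.151  0.1  ]
bush2 [ 0.515 -0.255  0.1  ]
blue [0.41  0.086 0.032]
blue2 [0.564 0.166 0.03 ]
green [0.533 0.267 0.03 ]
tape [0.651 0.048 0.024]
foil [ 0.653 -0.147  0.048]
```

View pics/c.png

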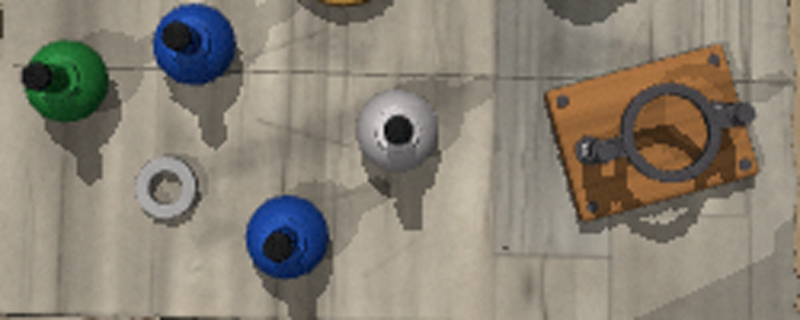

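The crop confirms it: the silver flask stands at (398,130) with its black stopper on axis, the steel ring lies at (168,188), and the cradle ring is at (672,131). I'll move to above the cradle first, squaring the tool on the way.

Call:
drive_tool([
  [[0,0,0],0.141],
  [[0,0,0],0.141],
  [[0.045,-0.02,0],0],
  [[0.045,-0.02,0],0],
  [[0.045,-0.02,0],0],
  [[0.045,-0.02,0],0],
  [[0.045,-0.02,0],0],
  [[0.045,-0.02,0],0],
  [[0.04,-0.03,0],0],
  [[0,-0.04,0],0],
], jaw=0)

```text
t: 1.1
tool_pos: [0.4871, -0.4089, 0.3021]
tool_rot: [-3.14, -0.004, 0.0]
contact_force: [0.2, -0.4, 0.5]
opening: 0.0855
grip_force: 0.0
```

Call:
drive_tool([
  [[0.01,-0.045,0],0],
  [[0,-0.045,0],0],
  [[0,-0.045,0],0],
  [[0,0,0],0],
  [[0,0,0],0],
])

```text
t: 1.6
tool_pos: [0.4939, -0.2744, 0.3036]
tool_rot: [3.141, 0.002, -0.001]
contact_force: [0.2, -0.2, -0.2]
opening: 0.0854
grip_force: 0.0
```

```bash
python3 - <<'E'
from h import *
d=cap('wrist','w1');o=ctrl.get_obs();print(o['t'],o['tool_pos'],o['tool_rot'],-d['R'].T@d['t'],d['R'])
print(proj(d,[.502,-.208,.086]),proj(d,[.498,0,.122]))
cv2.imwrite('pics/w1b.png',cv2.resize(d['image'],None,fx=1.5,fy=1.5))
E
```

```text
1.65 [ 0.49381156 -0.27538692  0.30370816] [ 3.14132576e+00  2.98469434e-04 -4.13162442e-04] [ 0.56800474 -0.27275918  0.37377793] [[ 1.12524049e-03 -9.99999313e-01  3.29889620e-04]
 [-9.56562142e-01 -9.80191443e-04  2.91526856e-01]
 [-2.91526332e-01 -6.43597743e-04 -9.56562587e-01]]
[182.48905038 165.74931303] [-86.75993191 180.44656419]
```

View pics/w1b.png

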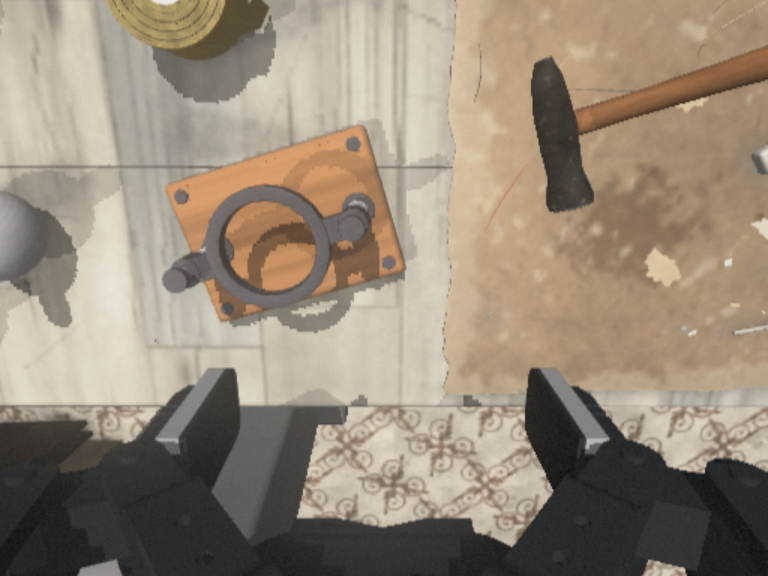

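The wrist view shows the cradle's ring centred near (267,246). The next stop is between the flask and the drip ring, so one wrist picture shows both.

Call:
drive_tool([
  [[0,-0.04,0],0],
  [[0,-0.045,0],0],
  [[0,-0.045,0],0],
  [[0,-0.045,0],0],
  [[0,-0.045,0],0],
  [[0,-0.045,0],0],
  [[0,-0.045,0],0],
  [[0,-0.045,0],0],
  [[0,-0.02,0],0],
  [[0,0,0],0],
])

```text
t: 2.65
tool_pos: [0.4944, 0.1008, 0.3038]
tool_rot: [-3.141, -0.003, 0.001]
contact_force: [0.4, -0.7, -0.4]
opening: 0.0856
grip_force: 0.0
```

Call:
drive_tool([
  [[0,0,0],0],
  [[0,0,0],0],
  [[0,0,0],0],
])

```text
t: 2.95
tool_pos: [0.4943, 0.0982, 0.3038]
tool_rot: [3.141, -0.004, -0.0]
contact_force: [0.6, -0.9, -0.3]
opening: 0.0852
grip_force: 0.0
```

```bash
python3 - <<'E'
from h import *
d=load('w1');print('seat',ray(d,178,164,.086))
d=cap('wrist','w2');o=ctrl.get_obs();print(o['t'],o['tool_pos'],o['tool_rot'])
print(proj(d,[.447,.185,.014])*1.5,proj(d,[.498,0,.122])*1.5)
cv2.imwrite('pics/w2b.png',cv2.resize(d['image'],None,fx=1.5,fy=1.5))
E
```

```text
seat [ 0.50360835 -0.20405866  0.086     ]
3.0 [0.49418117 0.09839224 0.30386559] [ 3.14145417e+00 -3.74424832e-03 -1.30379489e-04]
[271.89646905 298.06467901] [568.3403626  271.29948717]
```

View pics/w2b.png

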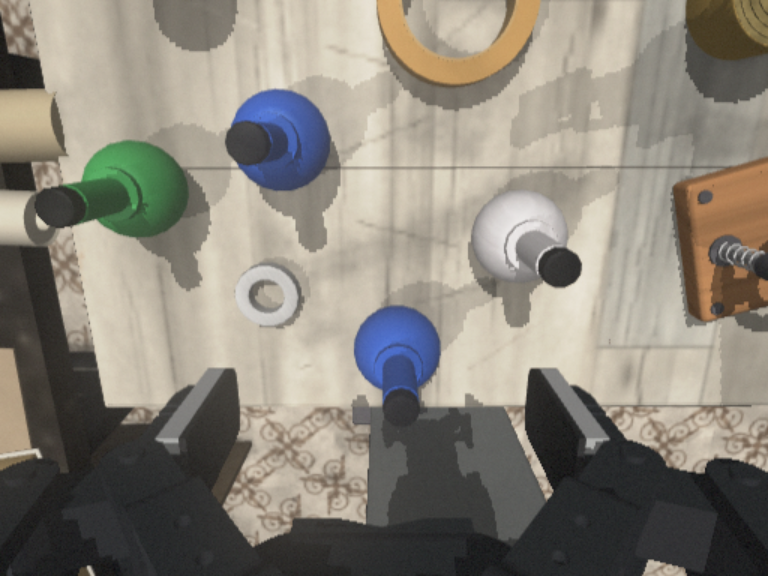

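The drip ring's top face is centred at (269,295), the stopper top at (561,267) and the flask belly near (520,236).

```bash
python3 - <<'E'
from h import *
d=load('w2')
g=cv2.cvtColor(d['image'],cv2.COLOR_BGR2GRAY); hsv=cv2.cvtColor(d['image'],cv2.COLOR_BGR2HSV)
print('ring',ray(d,269/1.5,295/1.5,.014),'stop',ray(d,561/1.5,267/1.5,.122),'belly~',ray(d,520/1.5,236/1.5,.032))
m=(g[155:205,345:400]<60).astype('uint8');n,l,s,c=cv2.connectedComponentsWithStats(m)
i=1+s[1:,4].argmax();print(s[i],(c[i]+[345,155])*1.5)
E
```

```text
ring [0.44951012 0.18707144 0.014     ] stop [0.50039002 0.00416854 0.122     ] belly~ [0.49896725 0.00154317 0.032     ]
[ 14  11  28  25 521] [559.30998081 267.42898273]
```

Call:
drive_tool([
  [[-0.023,-0.044,0.01],0],
  [[-0.023,-0.044,0.02],0],
  [[0,0,0.04],0],
  [[0,0,0.04],0],
  [[0,0,0.04],0],
  [[0,0,0.03],0],
  [[0,0,0.02],0],
  [[0,0,0.015],0],
  [[0,0,0.006],0],
  [[0,0,0],0],
], jaw=0)

```text
t: 4.0
tool_pos: [0.4495, 0.1836, 0.0837]
tool_rot: [3.141, -0.002, -0.003]
contact_force: [-0.0, -0.7, -0.1]
opening: 0.0851
grip_force: 0.0
```

Call:
drive_tool([
  [[0,0,0.004],0],
  [[0,0,0.003],0],
  [[0,0,0],0],
  [[0,0,0],0],
  [[0,0,0],0],
])

```text
t: 4.5
tool_pos: [0.45, 0.1842, 0.0777]
tool_rot: [-3.141, 0.0, -0.001]
contact_force: [0.2, 0.3, -0.1]
opening: 0.0853
grip_force: 0.0
```

```bash
python3 - <<'E'
from h import *
d=cap('wrist','w3');o=ctrl.get_obs();print(o['t'],o['tool_pos'],o['tool_rot'],o['contact_force'])
print(proj(d,[.448,.186,.014])*1.5)
cv2.imwrite('pics/w3b.png',cv2.resize(d['image'],None,fx=1.5,fy=1.5))
E
```

```text
4.55 [0.44994152 0.18423207 0.07765485] [-3.14144315e+00  2.36850020e-04 -8.85868867e-04] [-1.19668129  0.402391   -0.3127362 ]
[381.07147081 393.54305601]
```

View pics/w3b.png

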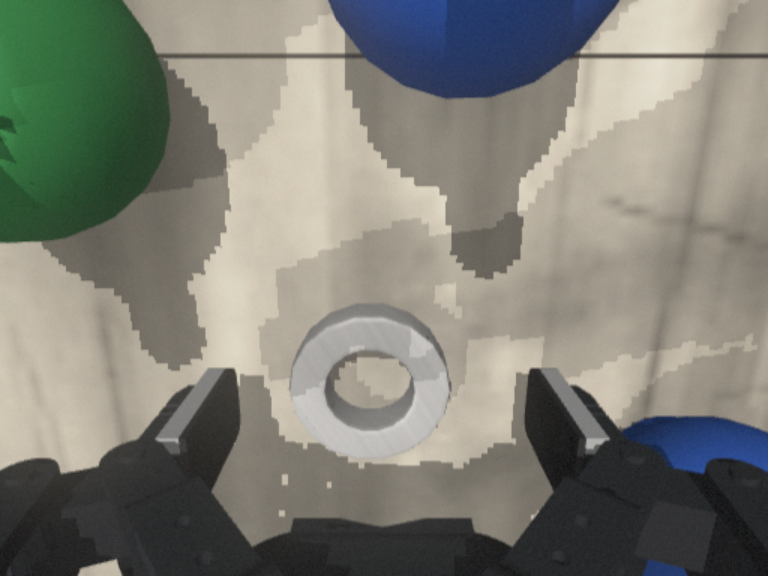

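The ring's top is centred at (370,388) and the pads' midpoint is at column 383, so the gripper has to shift 4 mm to +y. Then I'll close on the ring.

Call:
drive_tool([
  [[0,-0.004,0],0],
  [[0,0,0.002],0],
  [[0,0,0],0],
  [[0,0,0],0],
])

```text
t: 4.95
tool_pos: [0.4496, 0.1882, 0.0752]
tool_rot: [3.141, -0.0, -0.001]
contact_force: [-0.4, -0.1, -0.4]
opening: 0.0852
grip_force: 0.0
```

Call:
drive_tool([
  [[0,0,0],0],
  [[0,0,0],0],
  [[0,0,0],0],
  [[0,0,0],0],
  [[0,0,0],0],
  [[0,0,0],0],
  [[0,0,0],0],
  [[0,0,0],0],
], jaw=1, grip_force=30)

```text
t: 5.75
tool_pos: [0.4499, 0.1882, 0.0758]
tool_rot: [3.142, -0.0, 0.0]
contact_force: [-3.6, -1.0, 4.9]
opening: 0.0487
grip_force: 30.8
```

Call:
drive_tool([
  [[0,0,-0.01],0],
  [[0,0,-0.035],0],
  [[0,0,-0.04],0],
  [[0,0,-0.04],0],
  [[0,0,-0.03],0],
  [[0.02,0.03,0],0],
  [[0.02,0.045,0],0],
  [[0.009,0.04,0],0],
  [[0,0,0],0],
  [[0,0,0],0],
])

```text
t: 6.75
tool_pos: [0.4987, 0.0726, 0.2304]
tool_rot: [-3.141, 0.004, 0.0]
contact_force: [0.6, 0.7, -0.4]
opening: 0.0485
grip_force: 31.4
```

Call:
drive_tool([
  [[0,0,0],0],
  [[0,0,0],0],
])

```text
t: 6.95
tool_pos: [0.4984, 0.0742, 0.2302]
tool_rot: [-3.141, -0.002, 0.0]
contact_force: [0.0, 0.6, -0.3]
opening: 0.0488
grip_force: 31.4
```

```bash
python3 - <<'E'
from h import *
d=cap('wrist','w4');o=ctrl.get_obs();print(o['t'],o['tool_pos'],o['tool_rot'],o['opening'],o['contact_force'])
p=o['tool_pos'];print('ring top pred',proj(d,[p[0],p[1],p[2]-.062])*1.5,'stop',proj(d,[.4995,.003,.122])*1.5)
cv2.imwrite('pics/w4b.png',cv2.resize(d['image'],None,fx=1.5,fy=1.5))
E
```

```text
7.0 [0.49838384 0.07424083 0.23027408] [-3.14140578e+00 -2.65092600e-03  1.54518421e-04] 0.048493977867948096 [-0.73794942  0.48093683 -0.37609089]
ring top pred [386.84506966 390.39049716] stop [567.37803903 328.92983055]
```

View pics/w4b.png

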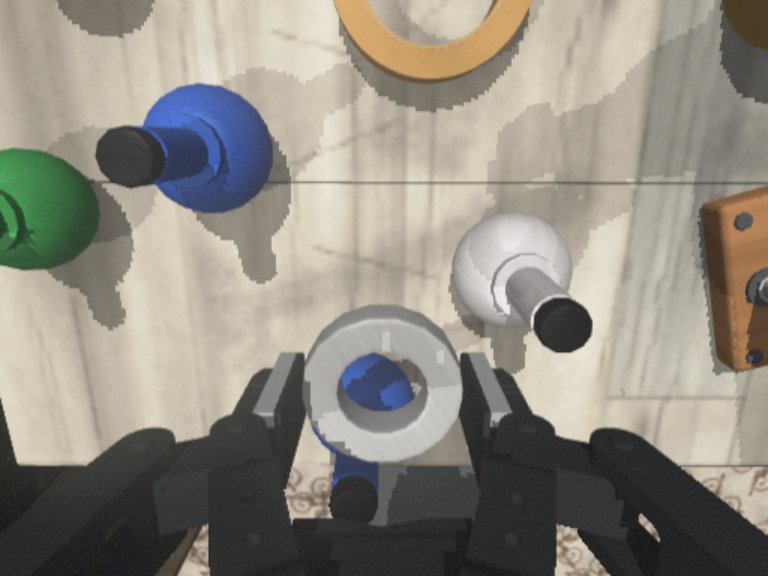

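The ring is held level, with its top face centred at about (383,388). The stopper's top disc is at about (564,325).

```bash
python3 - <<'E'
from h import *
d=load('w4')
r=ray(d,383/1.5,388/1.5,.2303-.0755+.014); s=ray(d,564/1.5,325/1.5,.122)
print(r,s,s-r)
c=d['image'][190:320,190:405]; cv2.imwrite('pics/c4.png',cv2.resize(c,None,fx=3.7,fy=3.7,interpolation=cv2.INTER_CUBIC))
# radius checks
for X in ((r,.025),(s,.011)):
    print([ (proj(d,X[0]+X[1]*np.array(v))*1.5).round(1) for v in ((1,0,0),(-1,0,0),(0,1,0),(0,-1,0))])
E
```

```text
[0.49948239 0.07540652 0.1688    ] [0.50115201 0.00450559 0.122     ] [ 0.00166962 -0.07090093 -0.0468    ]
[array([383.2, 309.8]), array([382.9, 458.9]), array([299.8, 387.9]), array([466.2, 388.1])]
[array([567.1, 298.3]), array([561. , 350.8]), array([535.9, 325. ]), array([592.1, 325. ])]
```

View pics/c4.png

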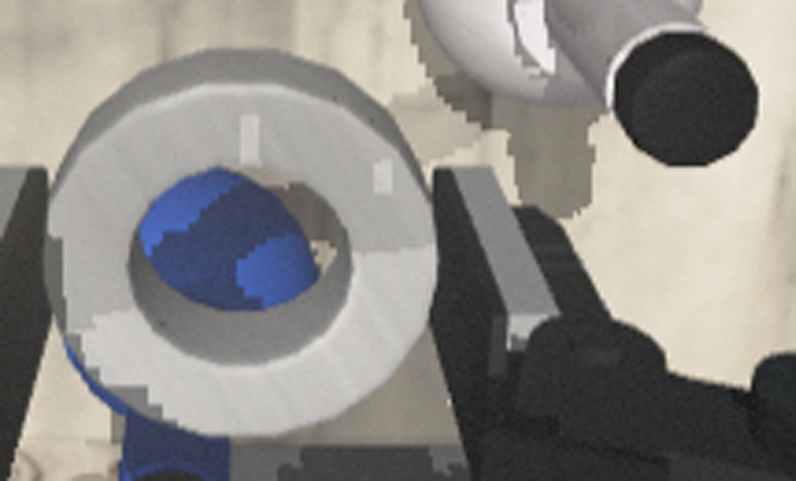

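The crop gives the ring's top face centre at crop (241,263) and the stopper disc at (688,100). The shift to bring the ring over the neck is about +2 mm in x and −71 mm in y.

Call:
drive_tool([
  [[0.002,0.035,0],0],
  [[0,0.036,0],0],
  [[0,0,0.01],0],
  [[0,0,0.01],0],
  [[0,0,0.005],0],
  [[0,0,0],0],
  [[0,0,0],0],
  [[0,0,0],0],
])

```text
t: 7.8
tool_pos: [0.5009, 0.0027, 0.2057]
tool_rot: [-3.142, -0.001, -0.001]
contact_force: [-0.2, 0.0, -0.2]
opening: 0.0486
grip_force: 31.5
```

```bash
python3 - <<'E'
from h import *
d=cap('wrist','w5');e=cap('scene','s5');o=ctrl.get_obs();print(o['t'],o['tool_pos'],o['contact_force'])
u,v=proj(e,[.5,.003,.13]).astype(int);print(u,v)
A=cv2.resize(d['image'][190:310,190:322],(400,364),interpolation=cv2.INTER_CUBIC)
y0,x0=max(v-35,0),u-35
B=cv2.resize(e['image'][y0:y0+73,x0:x0+80],(400,364),interpolation=cv2.INTER_CUBIC)
cv2.imwrite('pics/c5.png',np.hstack([A,B]))
E
```

```text
7.9 [0.50099414 0.00241101 0.20583821] [-0.6349484  -0.6676889  -0.17355711]
274 182
```

View pics/c5.png

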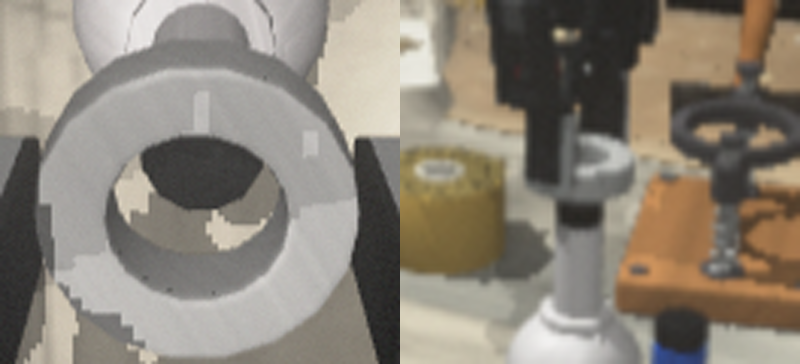

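The left half shows the black stopper below the ring's hole, slightly to the right: about column 208 against hole centre 197. The side view shows the ring just above the stopper. I'll compute the remaining offset.

```bash
python3 - <<'E'
from h import *
d=load('w5');z=.2057-.0755+.014
im=d['image'][190:310,190:322];g=cv2.cvtColor(im,cv2.COLOR_BGR2GRAY)
for r in (50,54,58,62,66,68): 
    w=np.where(g[r,30:100]<58)[0]; print(r+190, (w.min()+220,w.max()+220) if len(w) else None, end=' ')
r=ray(d,190+197/3.03,190+212/3.03,z); b=ray(d,258.6,259.3,.121)
print('\n',r,b+[.011,0,0],b+[.011,0,0]-r)
E
```

```text
240 (np.int64(243), np.int64(256)) 244 (np.int64(240), np.int64(243)) 248 (np.int64(240), np.int64(247)) 252 (np.int64(250), np.int64(250)) 256 None 258 (np.int64(255), np.int64(258)) 
 [0.5014351  0.00397776 0.1442    ] [0.49987262 0.00202202 0.121     ] [-0.00156248 -0.00195574 -0.0232    ]
```

Call:
drive_tool([
  [[-0.001,0.0015,0],0],
  [[0,0,0],0],
  [[0,0,0.005],0],
  [[0,0,0.005],0],
  [[0,0,0.004],0],
  [[0,0,0],0],
])

```text
t: 8.5
tool_pos: [0.4991, 0.0007, 0.1901]
tool_rot: [-3.141, 0.0, 0.003]
contact_force: [-0.5, -0.8, -1.1]
opening: 0.048
grip_force: 31.5
```

Call:
drive_tool([
  [[0,0,0.006],0],
  [[0,0,0.006],0],
  [[0,0,0.006],0],
  [[0,0,0],0],
])

```text
t: 8.9
tool_pos: [0.499, 0.0008, 0.1719]
tool_rot: [-3.141, 0.0, 0.004]
contact_force: [-1.0, 0.8, -0.9]
opening: 0.0483
grip_force: 31.5
```

```bash
python3 - <<'E'
from h import *
d=cap('wrist','w6');o=ctrl.get_obs();print(o['t'],o['tool_pos'],o['contact_force'],o['wrist_torque'])
g=cv2.cvtColor(d['image'],cv2.COLOR_BGR2GRAY)[215:295,215:295]
for r in g[::3]: print(''.join(' .:-=+*#%@'[::-1][min(9,v//26)] for v in r))
E
```

```text
8.95 [0.49930452 0.00071201 0.17251853] [-0.50761126 -0.3939195   0.29566375] [-0.06578872 -0.00751541  0.06037067]
:::..-=++++++=+======--:::::::::------:::----------:::----==+=++++++++++++=-====
:-++++++++===----:::::--------------------------------------------===+++++++++==
+++++++=--------------------------------::::---------------------------=+++++++*
++++=----------------------------------:::::-------------------------------=++++
==-------------------------------------:::::----------------------------------=+
---------------------------------------:::::------------------------------------
----------------------------------=---------===---------------------------------
------------------------=====++=============+++*+++==-==------------------------
---------------------=======---::::::::::::::--=====+++++===--------------------
---------------===+===--::::==*##############+=-::::-+++++**+==-----------------
--------------=++++-::==**#########################==::-+++*++++=---------------
------------=+=+=::=###################################*-:=+*+++++=-------------
----------==
[... 502 characters left out ...]
###################################++++++::::::::-::
---------:--*##################################################++++=::::::::::::
::::::::::::=#################################################*++=::::::::::::::
:::::::::::::-########################################%#######==::::::::::::::::
:::::::::::::::-############################################+::::::::::::::::-::
:::::::::::::::::-#####################################%#=::::::::::::::::::::::
:::::::::::::::::::-###################################=-:::::::::::::::::::::::
++::::::::::::::::::::--+#########################**+::::::::::::::::::::::::::-
+++++++++++====:::::::::::::--+########*#*#*+--::::::::::::::::::::::::::::----:
```

Call:
drive_tool([
  [[0,0,0.008],0],
  [[0,0,0.008],0],
  [[0,0,0.006],0],
  [[0,0,0.004],0],
  [[0,0,0.002],0],
  [[0,0,0],0],
  [[0,0,0],0],
])

```text
t: 9.65
tool_pos: [0.4999, 0.0006, 0.1456]
tool_rot: [3.142, -0.0, 0.001]
contact_force: [0.6, 0.6, -0.5]
opening: 0.0482
grip_force: 31.5
```

Call:
drive_tool([
  [[0,0,0.002],0],
  [[0,0,0.001],0],
  [[0,0,0],0],
])

```text
t: 9.95
tool_pos: [0.4996, 0.0006, 0.1422]
tool_rot: [-3.142, 0.0, 0.0]
contact_force: [0.2, -0.0, 0.1]
opening: 0.0486
grip_force: 31.5
```

Call:
drive_tool([
  [[0,0,0],0],
  [[0,0,0],0],
  [[0,0,0],0],
  [[0,0,0],0],
  [[0,0,0],0],
  [[0,0,0],0],
  [[0,0,0],0],
  [[0,0,0],0],
], jaw=0)

```text
t: 10.75
tool_pos: [0.4997, 0.0006, 0.1423]
tool_rot: [3.142, -0.0, 0.0]
contact_force: [-0.1, -0.3, -0.0]
opening: 0.0851
grip_force: 0.0
```

Call:
drive_tool([
  [[0,0,-0.01],0],
  [[0,0,-0.01],0],
  [[0,0,0],0],
  [[0,0,0],0],
  [[0,0,0],0],
])

```text
t: 11.25
tool_pos: [0.4996, 0.0006, 0.1623]
tool_rot: [-3.142, 0.0, 0.0]
contact_force: [-0.6, 0.0, 0.4]
opening: 0.085
grip_force: 0.0
```

```bash
python3 - <<'E'
from h import *
d=cap('wrist','w7');e=cap('scene','s7');t=cap('top','t7');o=ctrl.get_obs();print(o['t'],o['tool_pos'],o['contact_force'],o['opening'])
A=cv2.resize(d['image'],(480,360))
u,v=proj(e,[.5,.001,.07]).astype(int)
B=cv2.resize(e['image'][v-40:v+50,u-40:u+40],(320,360),interpolation=cv2.INTER_CUBIC)
cv2.imwrite('pics/c7.png',np.hstack([A,B]))
E
```

```text
11.4 [0.49947403 0.00065799 0.16194708] [ 0.07200062 -0.03388077 -0.25268007] 0.0855704272583968
```

View pics/c7.png

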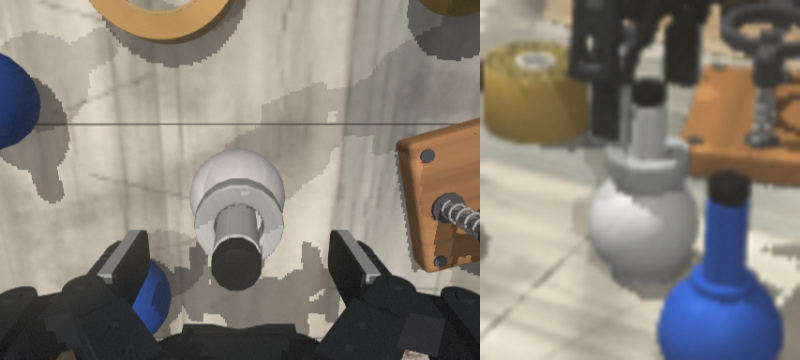

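The ring lies flat on the shoulder round the neck, with the flask upright and the fingers clear. Next I'll grip the neck and lift gently.

Call:
drive_tool([
  [[0,0,0],0],
  [[0,0,0],0],
  [[0,0,0],0],
  [[0,0,0],0],
  [[0,0,0],0],
  [[0,0,0],0],
  [[0,0,0],0],
  [[0,0,0],0],
  [[0,0,0],0],
  [[0,0,0],0],
], jaw=1, grip_force=60)

```text
t: 12.4
tool_pos: [0.4998, 0.0008, 0.1625]
tool_rot: [-3.141, 0.0, -0.0]
contact_force: [-0.1, 1.7, 2.5]
opening: 0.0207
grip_force: 58.7
```

Call:
drive_tool([
  [[0,0,0],0],
  [[0,0,-0.005],0],
  [[0,0,-0.015],0],
  [[0,0,-0.025],0],
  [[0,0,-0.025],0],
  [[0,0,-0.02],0],
  [[0,0,-0.01],0],
  [[0,0,0],0],
  [[0,0,0],0],
])

```text
t: 13.3
tool_pos: [0.4993, 0.0006, 0.2616]
tool_rot: [3.142, -0.0, -0.002]
contact_force: [-1.4, 0.3, -3.1]
opening: 0.0205
grip_force: 58.9
```

```bash
python3 - <<'E'
from h import *
d=cap('wrist','w8');e=cap('scene','s8');o=ctrl.get_obs();p=o['tool_pos'];print(o['t'],p,o['contact_force'],o['wrist_torque'],o['opening'])
g=cv2.cvtColor(d['image'],cv2.COLOR_BGR2GRAY)[150:340,190:320]
for r in g[::5,::2]: print(''.join(' .:-=+*#%@'[::-1][min(9,v//26)] for v in r))
u,v=proj(e,[p[0],p[1],p[2]-.1]).astype(int);g=cv2.cvtColor(e['image'],cv2.COLOR_BGR2GRAY)[v-30:v+50,u-30:u+30]
print(u,v)
for r in g[::2]: print(''.join(' .:-=+*#%@'[::-1][min(9,v//26)] for v in r))
E
```

```text
13.4 [0.49894378 0.00070905 0.26060905] [-0.14294814 -0.12373552 -3.71445305] [ 0.00930208 -0.02448156 -0.06338695] 0.02049480051462481
::-::::::-:::::--::::::::-------------::---:-::::::::::----::::::
----::::---::::-::::--:-------------------::::::::::::::::-:.::::
-----:::---:::::-:-----------------=---::::::.....:::::..........
-----::::--::::::::------::::::::::-:------=-....................
--------:--:::::---:::::..........:::::::::----=:................
-----:-----:::-::::.................:::::::::::----..............
-----:::::::-::::.....................:.::::::::----=:...........
----::::::-::::.............................:::::-----=..........
-----:.::-::.................:---------.....::::::----==.........
::::::.:-::...........:======================-.:::::---==........
:-::::.:-:.........======-:..::::::::::::--=++++-::::---=........
-=----:-::......====:....:::-:::--:::--::::::::-+++=:---=-.. ....
-=----:-::....-==:.......-::----:----:---------:::-++--===.......
==--=---::...+-....:::::-----::-------:----------::::++==-.......
===------:::+:......:--------====--==+++
[... 3291 characters left out ...]
*******++====-=======++++++=+
*************************************++===----==========-=+=
***************++*******======+++=====================+++++*
+++*******************=============---==+**+==========+*++**
---=======++======++===============--===================++++
--------------========+++++++++===---+*************+++++++++
-------------============++++++++++==+**********************
:::---------------=============+++===+*******##########*****
:.:::::::::-------===========++=======--====+#%%%%%#%%##****
::::::::::::::::--====================------+#%%%%%%%%%*----
:::::::::::::::----------===============----=#%%%%%%%%#+----
::::::::::::::::-------------------======---+*###%%%%##+----
```

The flask is held; its weight shows as about 3.7 N. I'll raise it above the rods and carry it over the cradle.

Call:
drive_tool([
  [[0,0,-0.015],0],
  [[0,0,-0.015],0],
  [[0.002,0.025,0],0],
  [[0.002,0.035,0],0],
  [[0,0.04,0],0],
  [[0,0.04,0],0],
  [[0,0.035,0],0],
  [[0,0.02,0],0],
  [[0,0.0116,0],0],
  [[0,0,0],0],
])

```text
t: 14.4
tool_pos: [0.5039, -0.2071, 0.2934]
tool_rot: [3.141, -0.003, 0.002]
contact_force: [0.6, 0.0, -2.8]
opening: 0.0204
grip_force: 59.2
```

Call:
drive_tool([
  [[0,0,0],0],
  [[0,0,0.015],0],
  [[0,0,0.01],0],
  [[0,0,0],0],
  [[0,0,0],0],
])

```text
t: 14.9
tool_pos: [0.5034, -0.2053, 0.2663]
tool_rot: [-3.141, -0.001, 0.003]
contact_force: [0.3, -0.4, -2.2]
opening: 0.0208
grip_force: 59.3
```

```bash
python3 - <<'E'
from h import *
d=cap('top','t9');w=cap('wrist','w9');o=ctrl.get_obs();p=o['tool_pos'];print(o['t'],p,o['contact_force'],o['opening'])
print(proj(w,[.5035,-.206,.086]), proj(w,[.5035+.038,-.206,.086]))
g=cv2.cvtColor(w['image'],cv2.COLOR_BGR2GRAY)[100:320,130:380]
for r in g[::5,::2]: print(''.join(' .:-=+*#%@'[::-1][min(9,v//26)] for v in r))
E
```

```text
15.0 [ 0.50384491 -0.20579015  0.2675514 ] [-0.1207964  -0.35039901 -3.05731984] 0.020178029181325545
[256.97583279 186.15330032] [257.08058414 138.7437972 ]
=----------------============----------------------------------=--:::::::----==+=-----------=+-----:--===--::::-----------=::
-----------------===========-----------------------------------==----=++=-------------+++**+=+--------===-:::::------------=:
=-----------------==========--------------------------------=++==--------------------=+****===+----:--===-::::::------------:
=-----------------==--=---=------------------:----===++==-----------------====================+=----:-===-:::::------------=:
------------------==-===--=----------:------====--------------------===========================+---::-===-::--:-----------+::
------------------==---=-----:::----=++=--------------------------========-----================++---:-==-::-:-------------=::
-------------------=---======+==--------------------------------=======--------========+=++++++++-----=--::::-------------=::
:------------------==+==------------------------------------
[... 3901 characters left out ...]
%%%%%%%%%%%%%#%%##%%%%##%%%%%%%#%%%%#%%%%%%%%%%%%%%#%%%%%%%%%%####%%%%
####################################%%#######%%%%%%%%%%%%%%%%%%%%%%%%%%%%%%%###%%%##%%%%%%%#%%%%%%%%%#%%%%%%%%%%%%%%%%%%%%%%%
################%##########%##%#%%%%#####%%##%%%%%#-%%%%%#%%%%%%%%%%%%%%%::%##%%%%%%%%%%%%%%%%%%%%%%%%%%%%%%%%%%%%%%%%%%%%%%%
###############%#####%##%#%#%%%%%%%%%%%%%%%%%%%%%%::::=%#%###%%%%%##%#-::::%##%%%%%%%%%%%%%%%%%%%%%%%%%%%%%%%%%%%%%%%%%%%%%%%
######%###############%%%%%%%##%%%%#%#%%#%%%%%%%%%:===-+=--=++=---=-:::::.:%##%%%%%%%#%%%%%%%%%%%%%%%%%%##%%%%%%%%%%%%%%%%%%%
#%####%#%############%#%%%###%%%%%%%%%%##%%%%%%%%#:-:::::=---==--:--::::-::-##+%%%%%%%%%%%%%%%%%%%%%%%%%########%##%%%%%%%%%%
```

The offset looks under 2 mm, so I'll make a small correction and then lower until contact.

Call:
drive_tool([
  [[-0.001,-0.001,0.008],0],
  [[0,0,0.008],0],
  [[0,0,0.008],0],
  [[0,0,0.006],0],
  [[0,0,0],0],
  [[0,0,0],0],
])

```text
t: 15.6
tool_pos: [0.5026, -0.205, 0.2371]
tool_rot: [-3.141, 0.0, 0.001]
contact_force: [0.4, -1.0, -2.8]
opening: 0.0204
grip_force: 59.3
```

Call:
drive_tool([
  [[0,0,0.003],0],
  [[0,0,0.003],0],
  [[0,0,0],0],
  [[0,0,0],0],
])

```text
t: 16.0
tool_pos: [0.5026, -0.2052, 0.2314]
tool_rot: [3.141, -0.0, -0.0]
contact_force: [-0.9, -0.5, -3.0]
opening: 0.0204
grip_force: 59.2
```

Call:
drive_tool([
  [[0,0,0.002],0],
  [[0,0,0.002],0],
  [[0,0,0],0],
  [[0,0,0],0],
])

```text
t: 16.4
tool_pos: [0.5028, -0.2052, 0.2279]
tool_rot: [3.141, -0.0, 0.001]
contact_force: [-2.0, -0.5, 3.3]
opening: 0.0206
grip_force: 59.6
```

Call:
drive_tool([
  [[0,0,0.003],0],
  [[0,0,0.003],0],
  [[0,0,0],0],
  [[0,0,0],0],
])

```text
t: 16.8
tool_pos: [0.5029, -0.2053, 0.2218]
tool_rot: [3.141, -0.0, 0.001]
contact_force: [-3.0, -2.0, 5.3]
opening: 0.0203
grip_force: 60.0
```

The ring is sinking against the springs. I'll press on.

Call:
drive_tool([
  [[-0.001,0,0.003],0],
  [[0,0,0.003],0],
  [[0,0,0.003],0],
  [[0,0,0],0],
  [[0,0,0],0],
])

```text
t: 17.3
tool_pos: [0.5024, -0.2053, 0.2138]
tool_rot: [3.141, -0.0, 0.004]
contact_force: [-2.8, -1.4, 7.9]
opening: 0.0203
grip_force: 60.2
```

Call:
drive_tool([
  [[0,0,0.002],0],
  [[0,0,0.001],0],
  [[0,0,0],0],
  [[0,0,0],0],
  [[0,0,0],0],
])

```text
t: 17.8
tool_pos: [0.5025, -0.2053, 0.2111]
tool_rot: [3.14, -0.0, 0.004]
contact_force: [-2.5, -0.9, 8.3]
opening: 0.0203
grip_force: 60.5
```

Call:
drive_tool([
  [[0,0,0.001],0],
  [[0,0,0.001],0],
  [[0,0,0],0],
  [[0,0,0],0],
  [[0,0,0],0],
])

```text
t: 18.3
tool_pos: [0.5027, -0.2054, 0.2103]
tool_rot: [3.14, -0.0, 0.004]
contact_force: [-4.0, -0.5, 14.3]
opening: 0.0203
grip_force: 61.2
```

Call:
drive_tool([
  [[0,0,0.001],0],
  [[0,0,0],0],
  [[0,0,0],0],
  [[0,0,0],0],
])

```text
t: 18.7
tool_pos: [0.5028, -0.2055, 0.2102]
tool_rot: [3.14, -0.0, 0.005]
contact_force: [-5.9, 0.5, 17.7]
opening: 0.0202
grip_force: 61.7
```

The force jumped at the expected height (TCP 0.210), which puts the ring on its bottom stop. Contact force, grip and pose are steady, so I'll hand in.

```bash
python3 - <<'E'
from h import *
o=ctrl.get_obs();print(o['t'],o['tool_pos'],o['contact_force'],o['grip_force'],abs(o['dq']).max())
print(ctrl.finish_job())
E
```

```text
18.7 [ 0.50284594 -0.20551175  0.21023492] [-5.90201199  0.5154064  17.70588844] 61.65063589811325 0.0018437289836433827
the job is handed in; nothing more can be done
None
```

I fitted the drip ring onto the aluminium flask, set the flask in the cradle, pressed it to the bottom stop and handed in at 18.7 s still gripping it; no verdict came back, and I judged the final seating from force and height readings, not a picture.

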